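Load the embossing die and press the pedal

TASK

Take the square-headed embossing die out of its wooden rack and slide it head first into the nest of the small bench press, fully home against the back stop, with its handle sticking out of the press towards the robot; the rack hides the handle, so you will have to put the die down and take it again by the handle. Then press the pedal steadily, without slamming it, all the way down to its stop, hold it there for about a second and let it come all the way up again. Leave the die lying home in the nest and leave the other things on the table where they are.

Things in the scene. Friction and masses are not known exactly. Their poses are not given: they have to be found in the camera images.
- square_die: die to be used: aluminium head 90 x 60 mm (x, y), 18 mm thick, with a straight wooden handle 22 mm wide, 18 mm thick, from x = -45 to -135 mm; undersides level; 0.17 to 0.35 kg. Origin: centre of the head's underside; x points from handle to head's free end, z up. It starts in either of two racks, handle under the roof, head sticking out; draw it out along +x
- round_die: the other die, not to be used: round aluminium head of 68 mm diameter, 18 mm thick, same handle (x = -45 to -135 mm); origin and axes likewise. It lies in the other rack, some 140 to 210 mm beside the square one
- rack_a: the fixed wooden rack that holds the square die: a low roofed bay 116 mm wide (y), 112 mm deep (x from -50 to +62 mm), 53 mm high, underside of the roof 38 mm above the table; its mouth faces its -x. The roof's edge is about 7 mm behind the square head and covers the whole handle. Origin: centre of its underside
- rack_b: the like rack that holds the round die, beside the first, nearer to or farther from the robot
- press: fixed grey bench press, 260 mm long, 230 mm wide, 118 mm high at its rear housing; nest and pedal side by side in front. Nest floor 8 mm above the table. The platen hangs over the nest, 20 mm or more above the die while the pedal is up. x points into the press, z up; origin on the table, in the middle of the nest's width
- nest_home (a point): where the square die's origin lies when home: on the nest floor, 8 mm above the table. x points into the press, z up; the die's x must point along it. The nest is a lane along x, 68 mm wide, between guide bars 24 mm high above the table; its bars begin at x = -67 mm (first 17 mm flared, 80 mm wide), its floor at x = -50 mm, back stop at x = +45 mm
- tread (a point): centre of the top of the pedal's tread, a ribbed dark steel plate 70 x 80 mm (x, y), 125 mm beside the nest (to its -y). Pedal up: some 88 mm above the table, sloping up towards the robot; at its stop: level, 40 mm above the table. It swings about an axis along the nest's y, 170 mm behind it and 55 mm above the table; the platen is on the same shaft
- pedal (a joint): angle of the pedal: 0 up, 0.28 rad at its stop. The spring needs about 3 N at the tread at first and 11 N near the stop, a little more when the platen meets the die
- spectacles: pair of spectacles, 130 mm wide, 135 mm long, 40 mm high, standing unfolded; bystander
- burnisher: burnishing tool with a turned wooden handle, 160 mm long, lying; bystander
- tape: roll of paper tape, 90 mm across, 24 mm high, lying; bystander
Things that resemble listed ones, but are neither listed nor needed, are in the scene too. Leave any blue look-alike of the square_die alone.

How it is judged:
By the outcome, as a careful person would: the job done as asked, in the order asked, and still so for the second after the job is handed in, with the robot touching nothing.
It also fails if it takes over 56 s, if anything falls off the work surface, if the arm or the gripper's body presses on something with over 40 N, if the wrist force passes 120 N, or if a joint passes its speed limit or range.

ROBOT

A 6-joint arm with a two-finger parallel gripper is mounted at the origin on the work surface. World frame = base frame: x ahead of the robot, y to its left, z up, the work surface at z = 0. Lengths are in mm, angles in rad, forces in N, time in s.
With the tool pointing down it reaches from about 300 to 875 mm from the base axis. Payload 4.2 kg.
Tool frame: the origin (TCP) lies at the very end of the fingers, on their centre line; the grasp point (between the pads) lies 19 mm behind it (ctrl.grasp_offset is the distance from the TCP to the grasp point, in mm); z points along the fingers, y is the line along which they close (so a half turn about z gives the same grasp; the last joint's range is limited). The gripper opens to 85 mm and grips with 20 to 120 N. Pads are 22 mm wide; open, the fingers measure 114 mm over their backs; the gripper's body (76 mm by 85 mm) begins 54 mm behind the grasp point. The pads swing forward as they close: fully open they stand 13 mm farther back than shut.
Start: joints at [1.173, 0.32, 1.565, -0, 1.257, -0.02], TCP at [212.107, 534.464, 231.338] pointing down, gripper open.
Joint ranges: [-3.11, 3.11], [-0.84, 2.01], [0.21, 2.61], [-1.34, 4.49], [0.05, 2.63], [-2.56, 2.56]. Speed limits (rad/s): [2.57, 2.57, 3.14, 3.14, 3.14, 3.14].

INTERFACE

Orientations are given as a unit quaternion [w, x, y, z].
In Python, from bench import ctrl, camera, job, models gives the robot as it stands. The module is installed in compiled form; this text tells all that it offers.
- The arm moves only by the tool apply_moves, never from a script. Its argument "motion" is a list of rows, each an object with "grip": the opening, from -1 (shut) to 1 (fully open), so that 0 is half open; "translation": the shift along the tool's x, y, z in units of 25 mm (1.0 is 25 mm), a list of three; "angular": the turn, a rotation vector about the tool's x, y, z in units of 5 degrees (1.0 is 5 degrees), a list of three. In form: [{"grip": grip, "translation": [x, y, z], "angular": [ax, ay, az]}, ...]. A call has 1 to 5 rows; each row shifts and turns the commanded pose from where the row before left it, along the tool's axes as they then stand; what a row does not reach is not made up. A row lasts 1/12 s, in which the tool goes at most 41.7 mm and 7.16 degrees, less where a joint would pass 70% of its speed; a pose out of reach is approached as far as the arm can. A call is refused whole if a number of a shift passes 1 or a number of a turn 1, either way. A call with a gripper value outside its range is refused whole. The fingers move at their own pace and stop on an object; "squeeze" is the grip in N (left out, the last holds). Time passes only in rows, so rows that do not move let the fingers close. It gives the time, the measured TCP pose, the force, the opening and the grip force at its end, in the units of the state.
- ctrl.observe(): the state, without advancing time (a new reading comes with each control period).
- camera(name): name is "scene" or "top"; returns a dict with "frame" (420x560x3 uint8, red, green, blue), "fx", "fy", "cx", "cy" (pixels), "dist" ([k1, k2, p1, p2, k3] as OpenCV has them; the pictures are not rectified), "pose" (4x4, takes a point from camera to world coordinates). Camera axes: x right, y up, looking along -z (the intrinsics and any distortion apply to the point x, -y, -z); pixel columns grow to the right and rows downward; lengths in mm; the calibration is good to about 2 mm. A picture is of the moment at which its call begins. There is no depth.
- job.hand_in(): hands the job in; it is judged then, once.
Trained networks look in a picture, given as the dict that the camera call returned (one of the last four; its "shot" number tells which), for a name from the list of things; names that differ only in an ending like _2 or _b are one class to them, and where a whole thing is asked for, a point or a joint stands for the part that bears it (a point fixed in the world has none). Each returns a list of dicts, best first, with "score" (0 to 1); they miss things now and then, are a little off and sometimes report something else, mostly with a low value. They report only what shows in the picture. A call takes as long as a camera call. They do not tell look-alikes from the thing itself.
- models.recognise(label, picture): "rect" ([left, top, width, height] in pixels, round what is visible of it).
- models.trace(label, picture): "region" (420x560 bool, what is visible of it) and "rect" ([left, top, width, height] in pixels, round what is visible of it).
The state is a dict: "time": time; "joints": joint angles; "joint_velocities": joint speeds; "joint_torque": joint torques, N m; "tool_pos": TCP position; "tcp_rot": TCP orientation; "contact_force": force on the tool from outside, world axes, zero at the start; "wrist_torque": the same for the moment, N m; "grip_width": finger opening in mm; "gripper_force": force on a finger pad.
Only numpy, scipy, OpenCV 4.12 (cv2) and the standard library are available. Lean on these libraries where they do the work, as an engineer would, in place of code of your own. Each camera call takes 0.05 s, during which the arm holds its last target. There are 200 camera calls.

## Working session

There is one attempt and no reset: what is moved stays moved. The work goes in short steps, Python scripts to look and compute and a tool call to move; the robot and the scene stay as the last step left them, time stands still between calls to the robot, and variables do not carry over. Pictures are saved under pics/ and viewed, at most 10 in all, crops included, and the job is handed in when it is done.

Besides the shell and the picture viewer there is one more tool, called after ">>>" by a JSON object that holds its "name" and its "arguments". apply_moves: Moves the arm, as the interface text tells. Its arguments: {"type":"object","properties":{"motion":{"type":"array"},"squeeze":{"type":"number"}},"required":["motion"]}

```bash
mkdir -p pics
python3 - <<'E'
from bench import ctrl,camera,models
import cv2,numpy as np,pickle
o=ctrl.observe();print({k:np.round(v,3).tolist() for k,v in o.items()})
P={}
for n in("scene","top"):
    p=camera(n);P[n]=p
    cv2.imwrite(f"pics/{n}0.png",p["frame"][:,:,::-1])
    print(n,p["fx"],p["cx"],p["cy"],p["dist"],np.round(p["pose"],3).tolist())
    for l in("square_die","round_die","rack_a","press","tread","spectacles","burnisher","tape"):
        print(l,[(np.round(d["rect"]).tolist(),round(d["score"],2)) for d in models.recognise(l,p)][:4])
pickle.dump(P,open("P0.pkl","wb"))
E
```

```text
{'time': 0.0, 'joints': [1.173, 0.32, 1.566, -0.0, 1.257, -0.02], 'joint_velocities': [-0.001, -0.002, -0.002, -0.001, 0.001, 0.0], 'joint_torque': [-0.001, -41.552, -23.417, -0.0, 0.008, -0.0], 'tool_pos': [211.902, 534.014, 230.474], 'tcp_rot': [-0.0, 0.188, 0.982, -0.001], 'contact_force': [-0.335, 0.225, 0.156], 'wrist_torque': [0.011, -0.022, 0.033], 'gripper_force': 0.0, 'grip_width': 85.043}
scene 497.1799090940751 276.9251547256499 216.1214391618991 [0.01667331 0.         0.         0.         0.        ] [[0.74, -0.409, 0.534, 1195.766], [0.672, 0.477, -0.566, -748.744], [-0.023, 0.778, 0.628, 901.657], [0.0, 0.0, 0.0, 1.0]]
square_die [([251.0, 149.0, 32.0, 29.0], 0.87), ([303.0, 173.0, 33.0, 24.0], 0.73)]
round_die [([361.0, 196.0, 30.0, 26.0], 0.63)]
rack_a [([362.0, 166.0, 52.0, 48.0], 0.87), ([313.0, 147.0, 52.0, 37.0], 0.76), ([226.0, 250.0, 149.0, 115.0], 0.36)]
press [([227.0, 251.0, 151.0, 117.0], 0.77)]
tread [([228.0, 251.0, 118.0, 77.0], 0.74)]
spectacles [([84.0, 267.0, 71.0, 43.0], 0.7)]
burnisher [([146.0, 314.0, 50.0, 47.0], 0.97), ([225.0, 251.0, 154.0, 116.
[... 233 characters left out ...]
[0.01, 0.156, 0.988, 1098.441], [0.0, 0.0, 0.0, 1.0]]
square_die [([156.0, 232.0, 36.0, 22.0], 0.8), ([137.0, 299.0, 68.0, 36.0], 0.57), ([114.0, 154.0, 47.0, 51.0], 0.43)]
round_die [([156.0, 165.0, 35.0, 27.0], 0.74), ([155.0, 229.0, 38.0, 22.0], 0.44)]
rack_a [([109.0, 217.0, 52.0, 46.0], 0.97), ([113.0, 156.0, 44.0, 47.0], 0.89)]
press [([271.0, 92.0, 93.0, 105.0], 0.85)]
tread [([278.0, 120.0, 84.0, 70.0], 0.66), ([271.0, 96.0, 91.0, 100.0], 0.63)]
spectacles [([375.0, 247.0, 61.0, 66.0], 0.72)]
burnisher [([270.0, 89.0, 94.0, 111.0], 0.73), ([109.0, 218.0, 53.0, 42.0], 0.34)]
tape [([206.0, 121.0, 30.0, 34.0], 0.57), ([114.0, 154.0, 42.0, 50.0], 0.5), ([401.0, 179.0, 13.0, 51.0], 0.5)]
```

Run:
```python
import cv2
a=cv2.imread("pics/top0.png");cv2.imwrite("pics/top0b.png",cv2.resize(a[70:350,90:450],(771,600),interpolation=cv2.INTER_CUBIC))
a=cv2.imread("pics/scene0.png");cv2.imwrite("pics/scene0b.png",cv2.resize(a[130:380,80:420],(800,588),interpolation=cv2.INTER_CUBIC))
```

```text
(no output)
```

View pics/top0b.png

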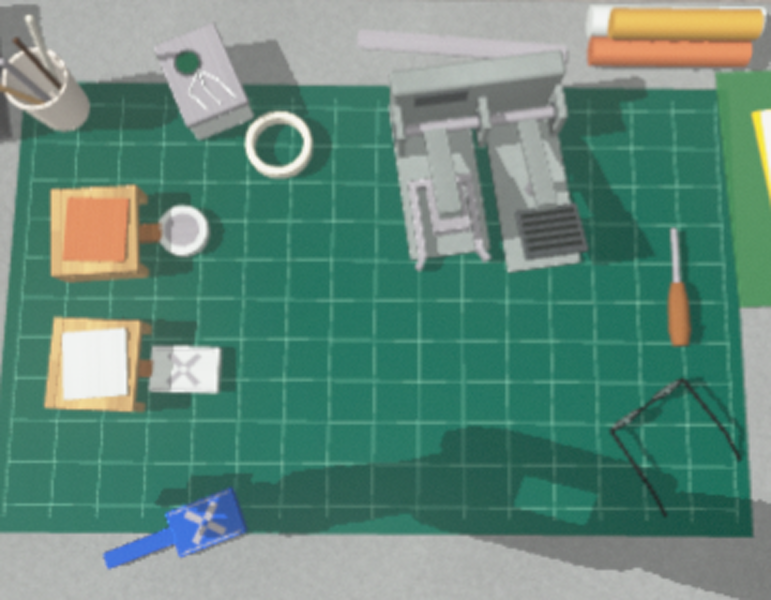

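View pics/scene0b.png

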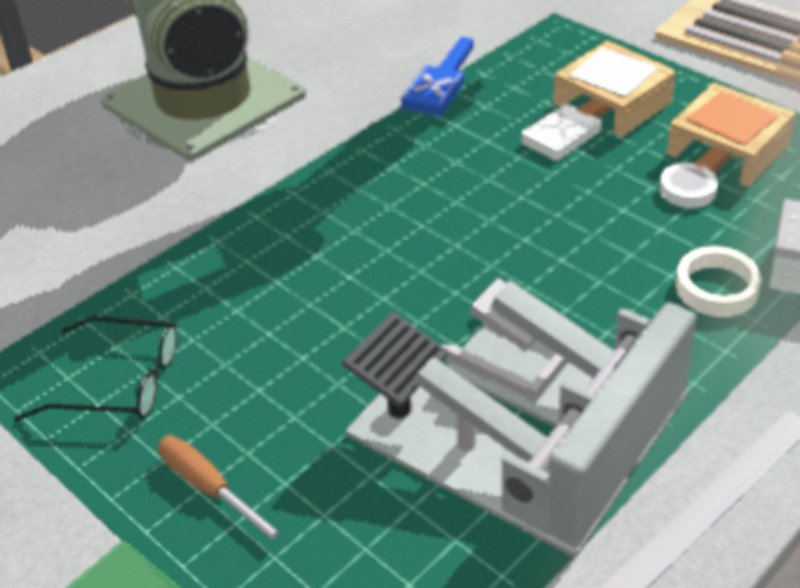

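The top crop (scale 2.14, offset 90,70) shows these candidates:
- Silver square head with an X at top px (177,242), under the white-topped rack.
- Silver round head at px (175,177).
- Blue look-alike at px (186,314).
- Grey box at px (184,108).

The silver square one at (177,242) fits the description. Next is a close crop of it together with the press.

```bash
cat > h.py <<'E'
import numpy as np,cv2
def ray(p,u,v):
    K=np.array([[p["fx"],0,p["cx"]],[0,p["fy"],p["cy"]],[0,0,1.]])
    q=cv2.undistortPoints(np.array([[[u,v]]],float),K,np.array(p["dist"],float))[0,0]
    T=np.array(p["pose"]);return T[:3,3],T[:3,:3]@np.array([q[0],-q[1],-1])
def pz(p,u,v,z):
    o,d=ray(p,u,v);return (o+d*(z-o[2])/d[2])[:2]
def proj(p,X):
    T=np.array(p["pose"]);c=(np.atleast_2d(X)-T[:3,3])@T[:3,:3]
    c=c*[1,-1,-1];K=np.array([[p["fx"],0,p["cx"]],[0,p["fy"],p["cy"]],[0,0,1.]])
    return cv2.projectPoints(c.reshape(-1,1,3),np.zeros(3),np.zeros(3),K,np.array(p["dist"],float))[0].reshape(-1,2)
def grab(p,x,y,w,h,W,H):
    return cv2.resize(p["frame"][y:y+h,x:x+w,::-1],(W,H),interpolation=cv2.INTER_CUBIC)
E
python3 - <<'E'
import pickle,cv2,numpy as np
from h import *
P=pickle.load(open("P0.pkl","rb"))
# composite: top press x270..370,y85..205 at 4x ; top die x100..200,y205..275 4x
a=grab(P["top"],268,88,100,115,500,575)
b=grab(P["top"],140,220,60,50,300,250)
c=grab(P["scene"],290,160,60,50,300,250)
im=np.zeros((575,800,3),np.uint8);im[:,:500]=a;im[:250,500:]=b;im[275:525,500:]=c
cv2.imwrite("pics/c1.png",im)
cv2.imwrite("pics/c2.png",grab(P["scene"],222,245,160,125,768,600))
E
```

```text
(no output)
```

View pics/c1.png

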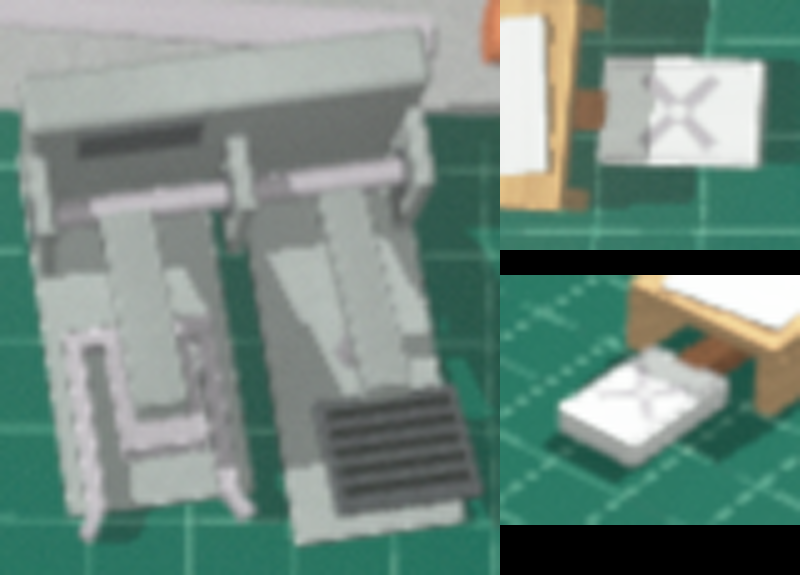

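View pics/c2.png

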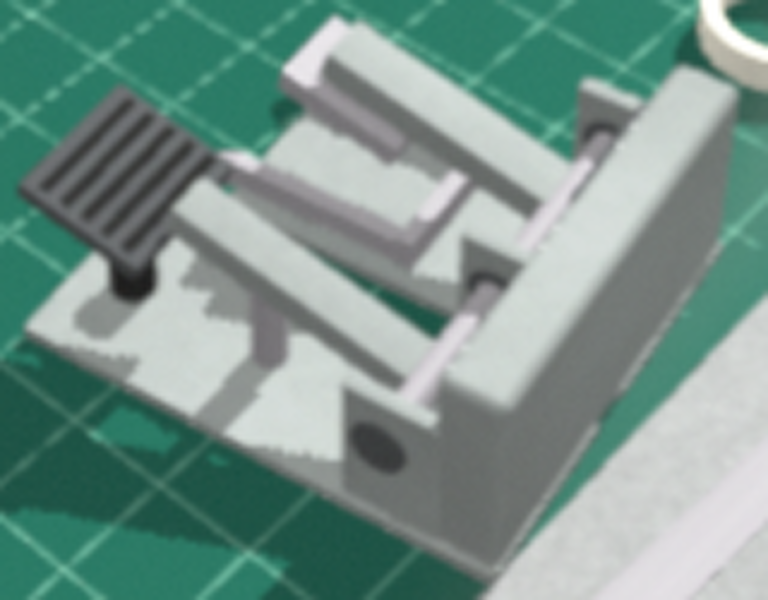

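c1 and c2 confirm the silver square head, with its top corners near crop px (604,57), (764,60), (758,167) and (598,160), and a brown handle going under the roof. The press nest lies on the left side, with bar tips at (88,537) and (245,512). The ribbed tread has corners at (315,405), (462,388), (482,495) and (337,515).

Run:
```python
import pickle,cv2,numpy as np
from h import *
P=pickle.load(open("P0.pkl","rb"));t,s=P["top"],P["scene"]
print("die top",[pz(t,140+x/5,220+y/5,18).round(1).tolist() for x,y in((104,57),(264,60),(258,167),(98,160))])
print("die scn",[pz(s,290+x/5,160+y/5,18).round(1).tolist() for x,y in((150,73),(227,108),(128,177),(60,130))])
f=lambda x,y,z:pz(t,268+x/5,88+y/5,z).round(1).tolist()
g=lambda x,y,z:pz(s,222+x/4.8,245+y/4.8,z).round(1).tolist()
print("tread top",f(315,405,78),f(462,388,78),f(482,495,98),f(337,515,98))
print("tread scn",g(18,190,98),g(120,88,98),g(225,165,78),g(125,265,78))
print("bars top tips",f(88,537,24),f(245,512,24),"bar backs",f(70,335,24),f(185,325,24))
print("house top front",f(25,105,118),f(425,62,118),"back",f(22,80,118),f(418,28,118))
print("house scn", g(690,68,118),g(735,95,118),g(510,410,118),g(450,380,118))
print("base",f(295,545,8),f(465,520,8),f(70,515,8), g(25,330,8), g(490,580,0))
print("racktop",[pz(t,90+x/2.142,70+y/2.142,53).round(1).tolist() for x,y in((48,318),(140,322),(137,411),(45,408))])
```

```text
die top [[461.6, 293.5], [460.6, 202.7], [400.0, 203.5], [403.3, 293.6]]
die scn [[408.2, 290.0], [468.1, 290.5], [466.4, 195.4], [404.7, 206.1]]
tread top [633.0, -185.2] [643.6, -267.1] [578.3, -271.8] [566.6, -193.2]
tread scn [588.6, -275.5] [576.9, -197.5] [636.1, -188.0] [644.3, -263.6]
bars top tips [568.2, -61.1] [583.7, -151.9] bar backs [688.8, -50.0] [695.6, -117.5]
house top front [789.1, -23.1] [816.4, -242.3] back [803.5, -21.3] [836.2, -238.8]
house scn [785.6, -26.3] [811.4, -27.7] [843.7, -239.4] [815.9, -243.5]
base [567.7, -182.8] [583.6, -282.9] [584.4, -50.9] [590.1, -283.2] [840.2, -241.3]
racktop [[492.9, 417.9], [488.7, 299.7], [374.8, 296.8], [377.8, 412.9]]
```

```bash
cat > plan.py <<'E'
import sys,numpy as np
from scipy.spatial.transform import Rotation as R
from bench import ctrl
# usage: plan.py n x y z az  -> n rows to reach pose, tool straight down, tool-y azimuth az (deg)
o=ctrl.observe();q=o["tcp_rot"];r=R.from_quat([q[1],q[2],q[3],q[0]]);p=np.array(o["tool_pos"])
a=[float(v) for v in sys.argv[1:]]
for i in range(0,len(a),5):
    n=int(a[i]);tgt=np.array(a[i+1:i+4]);az=np.radians(a[i+4])
    y=np.array([np.cos(az),np.sin(az),0]);z=np.array([0,0,-1.]);rt=R.from_matrix(np.c_[np.cross(y,z),y,z])
    w=(r.inv()*rt).as_rotvec();st=(tgt-p)/n
    print("leg",n,"ang",np.round(np.degrees(w)/n/5,2).tolist())
    for k in range(n):
        print("  ",np.round(r.inv().apply(st)/25,2).tolist());r=r*R.from_rotvec(w/n)
    p=tgt
E
python3 plan.py 15 433 248 100 -1.6
```

```text
leg 15 ang [0.0, -0.0, 0.93]
   [-0.83, -0.49, 0.35]
   [-0.87, -0.42, 0.35]
   [-0.9, -0.35, 0.35]
   [-0.92, -0.28, 0.35]
   [-0.94, -0.2, 0.35]
   [-0.96, -0.12, 0.35]
   [-0.96, -0.05, 0.35]
   [-0.96, 0.03, 0.35]
   [-0.96, 0.11, 0.35]
   [-0.95, 0.19, 0.35]
   [-0.93, 0.26, 0.35]
   [-0.9, 0.34, 0.35]
   [-0.87, 0.41, 0.35]
   [-0.84, 0.48, 0.35]
   [-0.79, 0.55, 0.35]
```

>>> {"name": "apply_moves", "arguments": {"motion": [{"grip":1,"translation":[-0.83,-0.49,0.35],"angular":[0,0,0.93]},{"grip":1,"translation":[-0.87,-0.42,0.35],"angular":[0,0,0.93]},{"grip":1,"translation":[-0.9,-0.35,0.35],"angular":[0,0,0.93]},{"grip":1,"translation":[-0.92,-0.28,0.35],"angular":[0,0,0.93]},{"grip":1,"translation":[-0.94,-0.2,0.35],"angular":[0,0,0.93]}], "squeeze": 70}}

```text
time: 1.32
tool_pos: [286.4, 438.3, 187.3]
tcp_rot: [0.0, 0.384, 0.924, 0.0]
contact_force: [0.3, 0.1, -0.4]
grip_width: 85.4
gripper_force: 0.0
```

>>> {"name": "apply_moves", "arguments": {"motion": [{"grip":1,"translation":[-0.96,-0.12,0.35],"angular":[0,0,0.93]},{"grip":1,"translation":[-0.96,-0.05,0.35],"angular":[0,0,0.93]},{"grip":1,"translation":[-0.96,0.03,0.35],"angular":[0,0,0.93]},{"grip":1,"translation":[-0.96,0.11,0.35],"angular":[0,0,0.93]},{"grip":1,"translation":[-0.95,0.19,0.35],"angular":[0,0,0.93]}]}}

```text
time: 1.73
tool_pos: [360.3, 342.9, 143.6]
tcp_rot: [0.0, 0.562, 0.827, 0.0]
contact_force: [0.7, -0.3, 0.3]
grip_width: 85.0
gripper_force: 0.0
```

>>> {"name": "apply_moves", "arguments": {"motion": [{"grip":1,"translation":[-0.93,0.26,0.35],"angular":[0,0,0.93]},{"grip":1,"translation":[-0.9,0.34,0.35],"angular":[0,0,0.93]},{"grip":1,"translation":[-0.87,0.41,0.35],"angular":[0,0,0.93]},{"grip":1,"translation":[-0.84,0.48,0.35],"angular":[0,0,0.93]},{"grip":1,"translation":[-0.79,0.55,0.35],"angular":[0,0,0.93]}]}}

```text
time: 2.15
tool_pos: [434.2, 247.6, 99.8]
tcp_rot: [0.0, 0.717, 0.697, 0.0]
contact_force: [-0.2, 1.1, -0.4]
grip_width: 85.1
gripper_force: 0.0
```

```bash
python3 plan.py 5 433 248 15 -1.6; python3 -c "
from bench import ctrl;o=ctrl.observe();print(o['time'],o['tool_pos'],o['tcp_rot'])"
```

```text
leg 5 ang [0.0, -0.0, -0.0]
   [0.0, -0.01, 0.68]
   [0.0, -0.01, 0.68]
   [0.0, -0.01, 0.68]
   [0.0, -0.01, 0.68]
   [0.0, -0.01, 0.68]
2.15 [434.17823362 247.63069678  99.83366701] [4.22874895e-05 7.17066250e-01 6.97004963e-01 2.72160354e-04]
```

>>> {"name": "apply_moves", "arguments": {"motion": [{"grip":1,"translation":[0,0,0.9],"angular":[0,0,0]},{"grip":1,"translation":[0,0,0.9],"angular":[0,0,0]},{"grip":1,"translation":[0,0,0.9],"angular":[0,0,0]},{"grip":1,"translation":[0,0,0.8],"angular":[0,0,0]},{"grip":1,"translation":[0,0,0.4],"angular":[0,0,0]}]}}

```text
time: 2.57
tool_pos: [432.5, 247.9, 0.6]
tcp_rot: [-0.0, 0.716, 0.698, -0.002]
contact_force: [-0.3, -1.0, 0.4]
grip_width: 85.3
gripper_force: 0.0
```

>>> {"name": "apply_moves", "arguments": {"motion": [{"grip":0.3,"translation":[0,0,0],"angular":[0,0,0]},{"grip":-0.2,"translation":[0,0,0],"angular":[0,0,0]},{"grip":-0.5,"translation":[0,0,0],"angular":[0,0,0]},{"grip":-0.5,"translation":[0,0,0],"angular":[0,0,0]},{"grip":-0.5,"translation":[0,0,0],"angular":[0,0,0]}]}}

```text
time: 2.98
tool_pos: [434.2, 249.1, 3.8]
tcp_rot: [0.0, 0.716, 0.698, 0.001]
contact_force: [0.2, -0.1, 2.3]
grip_width: 57.7
gripper_force: 75.4
```

>>> {"name": "apply_moves", "arguments": {"motion": [{"grip":-0.5,"translation":[0,0,-0.15],"angular":[0,0,0]},{"grip":-0.5,"translation":[-0.3,0,-0.05],"angular":[0,0,0]},{"grip":-0.5,"translation":[-0.6,0,0],"angular":[0,0,0]},{"grip":-0.5,"translation":[-0.8,0,0],"angular":[0,0,0]},{"grip":-0.5,"translation":[-0.8,0,0],"angular":[0,0,0]}]}}

```text
time: 3.4
tool_pos: [431.7, 185.2, 7.8]
tcp_rot: [0.0, 0.715, 0.699, 0.0]
contact_force: [0.4, -0.1, -2.2]
grip_width: 57.6
gripper_force: 75.1
```

Run:
```python
from bench import ctrl,camera
from h import *
p=camera("scene");q=camera("top")
im=np.hstack([grab(p,270,110,140,140,400,400),grab(q,100,180,140,140,400,400)])
cv2.imwrite("pics/c3.png",im);o=ctrl.observe();print(o['tool_pos'],o['grip_width'],o['contact_force'])
```

```text
[430.59722095 183.41331277   7.51136829] 57.67159585489631 [-0.66071567 -0.48860006 -2.09235362]
```

View pics/c3.png

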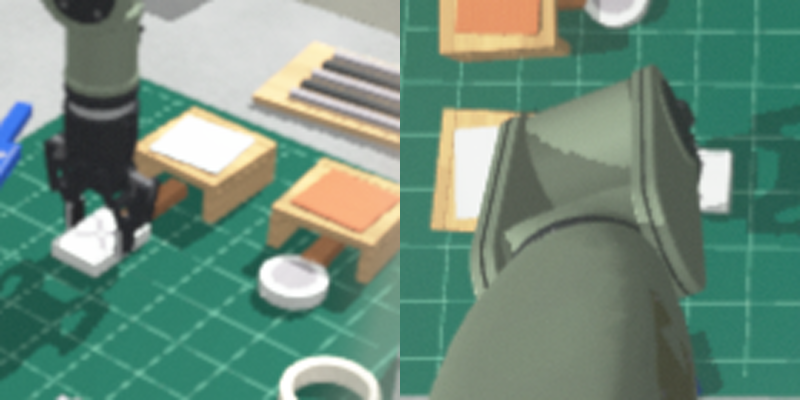

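The left half of c3 shows the head held at (105,240), with the handle sliding out from under the white-topped rack at (175,195). The right half is mostly hidden by the arm. I continue drawing, then lift and carry.

>>> {"name": "apply_moves", "arguments": {"motion": [{"grip":-0.5,"translation":[-0.8,0,0],"angular":[0,0,0]},{"grip":-0.5,"translation":[-0.8,0,0],"angular":[0,0,0]},{"grip":-0.5,"translation":[-0.6,0,-0.2],"angular":[0,0,0]},{"grip":-0.5,"translation":[-0.4,0,-0.7],"angular":[0,0,0]},{"grip":-0.5,"translation":[-0.2,0,-0.8],"angular":[0,0,0]}]}}

```text
time: 3.92
tool_pos: [428.9, 114.7, 49.8]
tcp_rot: [-0.001, 0.716, 0.698, -0.002]
contact_force: [1.7, 0.1, -1.7]
grip_width: 58.2
gripper_force: 75.8
```

```bash
python3 plan.py 21 482 -121 50 98.1
```

```text
leg 21 ang [-0.0, -0.0, -0.95]
   [-0.45, 0.11, -0.0]
   [-0.45, 0.08, -0.0]
   [-0.46, 0.04, -0.0]
   [-0.46, -0.0, -0.0]
   [-0.46, -0.04, -0.0]
   [-0.45, -0.08, -0.0]
   [-0.45, -0.11, -0.0]
   [-0.44, -0.15, -0.0]
   [-0.42, -0.19, -0.0]
   [-0.4, -0.22, -0.0]
   [-0.38, -0.25, -0.0]
   [-0.36, -0.28, -0.0]
   [-0.34, -0.31, -0.0]
   [-0.31, -0.34, -0.0]
   [-0.28, -0.36, -0.0]
   [-0.25, -0.39, -0.0]
   [-0.22, -0.41, -0.0]
   [-0.18, -0.42, -0.0]
   [-0.15, -0.44, -0.0]
   [-0.11, -0.45, -0.0]
   [-0.07, -0.45, -0.0]
```

>>> {"name": "apply_moves", "arguments": {"motion": [{"grip":-0.5,"translation":[-0.45,0.11,0],"angular":[0,0,-0.95]},{"grip":-0.5,"translation":[-0.45,0.08,0],"angular":[0,0,-0.95]},{"grip":-0.5,"translation":[-0.46,0.04,0],"angular":[0,0,-0.95]},{"grip":-0.5,"translation":[-0.46,0,0],"angular":[0,0,-0.95]},{"grip":-0.5,"translation":[-0.46,-0.04,0],"angular":[0,0,-0.95]}]}}

```text
time: 4.33
tool_pos: [443.2, 59.6, 50.3]
tcp_rot: [0.0, 0.555, 0.832, 0.0]
contact_force: [0.4, -0.6, -1.7]
grip_width: 58.1
gripper_force: 75.8
```

>>> {"name": "apply_moves", "arguments": {"motion": [{"grip":-0.5,"translation":[-0.45,-0.08,0],"angular":[0,0,-0.95]},{"grip":-0.5,"translation":[-0.45,-0.11,0],"angular":[0,0,-0.95]},{"grip":-0.5,"translation":[-0.44,-0.15,0],"angular":[0,0,-0.95]},{"grip":-0.5,"translation":[-0.42,-0.19,0],"angular":[0,0,-0.95]},{"grip":-0.5,"translation":[-0.4,-0.22,0],"angular":[0,0,-0.95]}]}}

```text
time: 4.75
tool_pos: [455.9, 3.3, 50.3]
tcp_rot: [0.0, 0.372, 0.928, 0.0]
contact_force: [-0.1, 0.5, -3.0]
grip_width: 58.5
gripper_force: 75.8
```

>>> {"name": "apply_moves", "arguments": {"motion": [{"grip":-0.5,"translation":[-0.38,-0.25,0],"angular":[0,0,-0.95]},{"grip":-0.5,"translation":[-0.36,-0.28,0],"angular":[0,0,-0.95]},{"grip":-0.5,"translation":[-0.34,-0.31,0],"angular":[0,0,-0.95]},{"grip":-0.5,"translation":[-0.31,-0.34,0],"angular":[0,0,-0.95]},{"grip":-0.5,"translation":[-0.28,-0.36,0],"angular":[0,0,-0.95]}]}}

```text
time: 5.17
tool_pos: [468.8, -52.4, 50.2]
tcp_rot: [0.0, 0.173, 0.985, 0.0]
contact_force: [0.5, 0.4, -2.1]
grip_width: 58.0
gripper_force: 75.8
```

>>> {"name": "apply_moves", "arguments": {"motion": [{"grip":-0.5,"translation":[-0.25,-0.39,0],"angular":[0,0,-0.95]},{"grip":-0.5,"translation":[-0.22,-0.41,0],"angular":[0,0,-0.95]},{"grip":-0.5,"translation":[-0.18,-0.42,0],"angular":[0,0,-0.95]},{"grip":-0.5,"translation":[-0.15,-0.44,0],"angular":[0,0,-0.95]},{"grip":-0.5,"translation":[-0.11,-0.45,0],"angular":[0,0,-0.95]}]}}

```text
time: 5.58
tool_pos: [481.4, -108.8, 50.2]
tcp_rot: [0.0, -0.034, 0.999, 0.0]
contact_force: [0.1, 0.6, -2.1]
grip_width: 57.7
gripper_force: 75.8
```

```bash
python3 plan.py 2 482 -121 40 98.1 3 482 -121 4.5 98.1
```

```text
leg 2 ang [0.0, 0.0, -0.43]
   [0.01, -0.24, 0.2]
   [0.01, -0.24, 0.2]
leg 3 ang [0.0, -0.0, 0.0]
   [-0.0, -0.0, 0.47]
   [-0.0, -0.0, 0.47]
   [-0.0, -0.0, 0.47]
```

>>> {"name": "apply_moves", "arguments": {"motion": [{"grip":-0.5,"translation":[0,-0.24,0.2],"angular":[0,0,-0.43]},{"grip":-0.5,"translation":[0,-0.24,0.3],"angular":[0,0,-0.43]},{"grip":-0.5,"translation":[0,0,0.6],"angular":[0,0,0]},{"grip":-0.5,"translation":[0,0,0.55],"angular":[0,0,0]},{"grip":-0.5,"translation":[0,0,0.1],"angular":[0,0,0]}]}}

```text
time: 6.0
tool_pos: [480.9, -120.0, 4.7]
tcp_rot: [-0.002, -0.069, 0.998, 0.001]
contact_force: [-1.3, 0.4, -2.7]
grip_width: 58.0
gripper_force: 75.7
```

>>> {"name": "apply_moves", "arguments": {"motion": [{"grip":-0.5,"translation":[0,0,0.08],"angular":[0,0,0]},{"grip":0.5,"translation":[0,0,0],"angular":[0,0,0]},{"grip":1,"translation":[0,0,0],"angular":[0,0,0]},{"grip":1,"translation":[0,0,0],"angular":[0,0,0]},{"grip":1,"translation":[0,0,-0.3],"angular":[0,0,0]}]}}

```text
time: 6.42
tool_pos: [481.9, -120.1, 11.9]
tcp_rot: [-0.0, -0.069, 0.998, 0.0]
contact_force: [-0.1, 0.9, -0.4]
grip_width: 85.4
gripper_force: 0.0
```

>>> {"name": "apply_moves", "arguments": {"motion": [{"grip":1,"translation":[0,0,-0.9],"angular":[0,0,0]},{"grip":1,"translation":[0,0,-1],"angular":[0,0,0]},{"grip":1,"translation":[0,0,-1],"angular":[0,0,0]},{"grip":1,"translation":[0,0,-1],"angular":[0,0,0]},{"grip":1,"translation":[0,0,-1],"angular":[0,0,0]}]}}

```text
time: 6.83
tool_pos: [482.1, -120.2, 136.7]
tcp_rot: [0.001, -0.069, 0.998, -0.0]
contact_force: [-0.1, 0.5, 0.5]
grip_width: 85.1
gripper_force: 0.0
```

Run:
```python
from bench import ctrl,camera
from h import *
import pickle
p=camera("scene");q=camera("top");pickle.dump({"scene":p,"top":q},open("P1.pkl","wb"))
im=np.hstack([grab(p,180,170,140,140,400,400),grab(q,230,120,140,140,400,400)])
cv2.imwrite("pics/c4.png",im)
```

```text
(no output)
```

View pics/c4.png

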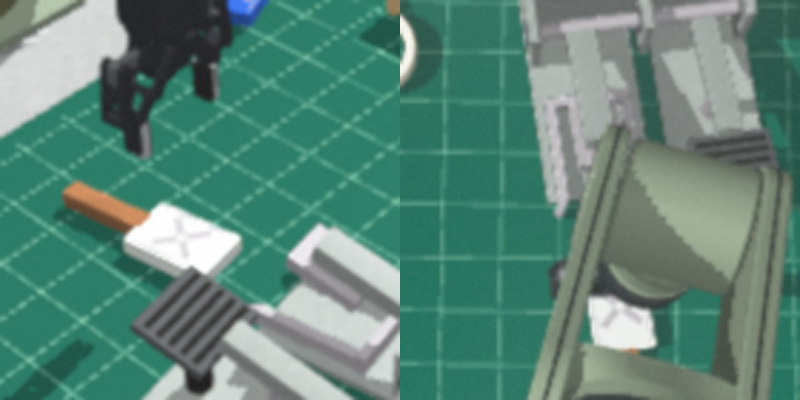

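c4 shows the die lying free in front of the press. In the scene half its head is at (183,240) and the handle end at (72,190), pointing towards the robot. The gripper is clear above it.

```bash
python3 - <<'E'
import pickle
from h import *
P=pickle.load(open("P1.pkl","rb"));p=P["scene"]
h=cv2.cvtColor(p["frame"],cv2.COLOR_RGB2HSV)
g=lambda x,y:pz(p,180+x/2.857,170+y/2.857,18).round(1).tolist()
print("head",g(168,203),g(241,238),g(192,275),g(125,233),"hend",g(64,187),g(80,181))
# projected model for hypothesised pose
for c,yaw in(((482,-120),8.1),):
    a=np.radians(yaw);R=np.array([[np.cos(a),-np.sin(a)],[np.sin(a),np.cos(a)]])
    X=np.array([[-45,30],[45,30],[45,-30],[-45,-30],[-135,11],[-135,-11]])@R.T+c
    print(((proj(p,np.c_[X,np.full(6,18)])-[180,170])*2.857).round(0).tolist())
E
python3 plan.py 4 368 -137 100 98.1 4 368 -137 4 98.1
```

```text
head [438.7, -96.8] [523.2, -86.9] [523.1, -149.7] [438.3, -151.3] hend [347.3, -145.5] [352.3, -129.7]
[[164.0, 200.0], [242.0, 236.0], [203.0, 275.0], [124.0, 237.0], [77.0, 178.0], [62.0, 191.0]]
leg 4 ang [-0.01, 0.03, -0.01]
   [1.19, 0.0, 0.38]
   [1.18, 0.01, 0.39]
   [1.18, 0.01, 0.39]
   [1.18, 0.01, 0.39]
leg 4 ang [0.0, -0.0, -0.0]
   [-0.0, -0.0, 0.96]
   [-0.0, -0.0, 0.96]
   [-0.0, -0.0, 0.96]
   [-0.0, -0.0, 0.96]
```

>>> {"name": "apply_moves", "arguments": {"motion": [{"grip":0.6,"translation":[0.88,0,0.3],"angular":[0,0,0]},{"grip":0.4,"translation":[0.88,0,0.3],"angular":[0,0,0]},{"grip":0.4,"translation":[0.88,0,0.3],"angular":[0,0,0]},{"grip":0.4,"translation":[0.88,0,0.3],"angular":[0,0,0]},{"grip":0.4,"translation":[0.88,0,0.3],"angular":[0,0,0]}]}}

```text
time: 7.35
tool_pos: [371.8, -135.2, 96.5]
tcp_rot: [-0.0, -0.069, 0.998, 0.0]
contact_force: [-0.2, -0.3, 1.5]
grip_width: 59.5
gripper_force: 0.0
```

>>> {"name": "apply_moves", "arguments": {"motion": [{"grip":0.4,"translation":[0,0,0.9],"angular":[0,0,0]},{"grip":0.4,"translation":[0,0,0.9],"angular":[0,0,0]},{"grip":0.4,"translation":[0,0,0.9],"angular":[0,0,0]},{"grip":0.4,"translation":[0,0,0.8],"angular":[0,0,0]},{"grip":0.4,"translation":[0,0,0.25],"angular":[0,0,0]}]}}

```text
time: 7.77
tool_pos: [371.4, -134.7, 1.1]
tcp_rot: [-0.002, -0.069, 0.998, 0.001]
contact_force: [-0.5, 0.6, 0.5]
grip_width: 60.0
gripper_force: 0.0
```

>>> {"name": "apply_moves", "arguments": {"motion": [{"grip":0,"translation":[0,0,0],"angular":[0,0,0]},{"grip":-0.5,"translation":[0,0,0],"angular":[0,0,0]},{"grip":-0.9,"translation":[0,0,0],"angular":[0,0,0]},{"grip":-0.9,"translation":[0,0,0],"angular":[0,0,0]},{"grip":-0.9,"translation":[0,0,0],"angular":[0,0,0]}], "squeeze": 80}}

```text
time: 8.18
tool_pos: [374.1, -135.7, 4.3]
tcp_rot: [0.001, -0.069, 0.998, -0.001]
contact_force: [-0.3, 0.1, 6.8]
grip_width: 19.8
gripper_force: 79.3
```

>>> {"name": "apply_moves", "arguments": {"motion": [{"grip":-0.9,"translation":[0,0,-0.3],"angular":[0,0,0]},{"grip":-0.9,"translation":[0,0,-0.2],"angular":[0,0,0]},{"grip":-0.9,"translation":[-0.5,0,0],"angular":[0,0,0]},{"grip":-0.9,"translation":[-0.6,0,0],"angular":[0,0,0]},{"grip":-0.9,"translation":[-0.6,0,0],"angular":[0,0,0]}], "squeeze": 100}}

```text
time: 8.6
tool_pos: [416.7, -129.5, 15.9]
tcp_rot: [0.001, -0.069, 0.998, -0.0]
contact_force: [0.2, -0.4, -2.3]
grip_width: 19.7
gripper_force: 98.1
```

Run:
```python
from bench import ctrl,camera
from h import *
import pickle
p=camera("scene");q=camera("top")
im=np.hstack([grab(p,200,190,130,130,400,400),grab(q,260,120,100,100,400,400)])
cv2.imwrite("pics/c5.png",im);o=ctrl.observe();print(o['tool_pos'],o['tcp_rot'],o['contact_force'],o['wrist_torque'])
```

```text
[ 419.18845927 -129.94689132   16.03910057] [ 2.30623103e-03 -6.94068641e-02  9.97585436e-01 -8.16003869e-04] [ 0.22100644 -1.10788935 -2.14262884] [-0.02230367  0.15310015 -0.04326082]
```

View pics/c5.png

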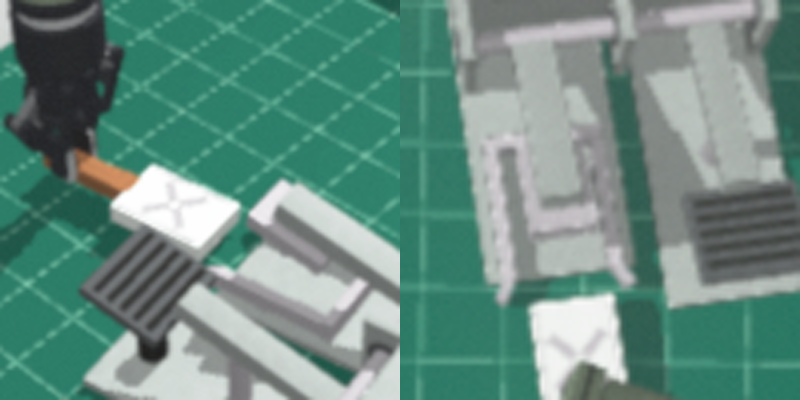

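c5 shows the die lifted level. In the top half its front edge is at (530,305)-(617,295), just before the bar tips at (505,300) and (628,283).

```bash
python3 - <<'E'
import pickle
from h import *
p=pickle.load(open("P1.pkl","rb"))["top"]
a=np.radians(8.1);R=np.array([[np.cos(a),np.sin(a)],[-np.sin(a),np.cos(a)]])
g=lambda x,y,z:(R@pz(p,260+x/4,120+y/4,z)).round(1).tolist()
print("front",g(131,306,29),g(216,295,29),"side L",g(140,370,29),"R",g(226,370,29))
print("tips outer",g(103,302,24),g(233,283,24),"inner lane L",g(110,240,24),"R",g(205,240,24),"bars straight outer",g(95,240,24),g(222,240,24))
E
python3 plan.py 1 419 -129.7 16 98.1
```

```text
front [547.0, -160.1] [546.9, -221.9] side L [500.1, -160.0] R [492.0, -220.9]
tips outer [553.5, -140.9] [555.0, -236.0] inner lane L [598.3, -152.2] R [589.2, -220.6] bars straight outer [599.7, -141.4] [587.6, -232.9]
leg 1 ang [-0.02, 0.05, -0.03]
   [0.01, 0.01, 0.0]
```

>>> {"name": "apply_moves", "arguments": {"motion": [{"grip":-0.9,"translation":[-0.2,0.12,0],"angular":[0,0,0]},{"grip":-0.9,"translation":[-0.5,0,0],"angular":[0,0,0]},{"grip":-0.9,"translation":[-0.5,0,0],"angular":[0,0,0]},{"grip":-0.9,"translation":[-0.4,0,0],"angular":[0,0,0]},{"grip":-0.9,"translation":[-0.4,0,0],"angular":[0,0,0]}]}}

```text
time: 9.12
tool_pos: [464.5, -119.3, 15.4]
tcp_rot: [-0.001, -0.069, 0.998, 0.0]
contact_force: [-0.0, 1.2, -2.6]
grip_width: 19.2
gripper_force: 98.1
```

>>> {"name": "apply_moves", "arguments": {"motion": [{"grip":-0.9,"translation":[-0.4,0,0],"angular":[0,0,0]},{"grip":-0.9,"translation":[-0.4,0,0],"angular":[0,0,0]},{"grip":-0.9,"translation":[-0.4,0,0.05],"angular":[0,0,0]},{"grip":-0.9,"translation":[-0.3,0,0.05],"angular":[0,0,0]},{"grip":-0.9,"translation":[-0.1,0,0],"angular":[0,0,0]}]}}

```text
time: 9.53
tool_pos: [505.5, -114.2, 12.9]
tcp_rot: [0.0, -0.069, 0.998, -0.0]
contact_force: [-0.1, 1.0, -1.7]
grip_width: 19.0
gripper_force: 98.2
```

>>> {"name": "apply_moves", "arguments": {"motion": [{"grip":-0.9,"translation":[-0.3,0,0],"angular":[0,0,0]},{"grip":-0.9,"translation":[-0.3,0,0],"angular":[0,0,0]},{"grip":-0.9,"translation":[-0.2,0,0],"angular":[0,0,0]},{"grip":-0.9,"translation":[-0.15,0,0],"angular":[0,0,0]},{"grip":-0.9,"translation":[-0.05,0,0],"angular":[0,0,0]}]}}

```text
time: 9.95
tool_pos: [529.6, -110.7, 13.1]
tcp_rot: [0.0, -0.069, 0.998, -0.0]
contact_force: [-0.4, -0.6, -2.6]
grip_width: 19.1
gripper_force: 98.3
```

>>> {"name": "apply_moves", "arguments": {"motion": [{"grip":-0.9,"translation":[-0.1,0,0],"angular":[0,0,0]},{"grip":-0.9,"translation":[-0.1,0,0],"angular":[0,0,0]},{"grip":-0.9,"translation":[0,0,0],"angular":[0,0,0]}]}}

```text
time: 10.2
tool_pos: [534.3, -110.1, 13.1]
tcp_rot: [0.0, -0.069, 0.998, -0.0]
contact_force: [1.0, -0.0, -0.9]
grip_width: 19.5
gripper_force: 98.3
```

>>> {"name": "apply_moves", "arguments": {"motion": [{"grip":-0.9,"translation":[-0.1,0,0],"angular":[0,0,0]},{"grip":-0.9,"translation":[-0.1,0,0],"angular":[0,0,0]},{"grip":-0.9,"translation":[0,0,0],"angular":[0,0,0]}]}}

```text
time: 10.45
tool_pos: [537.8, -109.5, 12.8]
tcp_rot: [-0.001, -0.069, 0.998, 0.0]
contact_force: [-2.9, -1.5, -0.7]
grip_width: 19.3
gripper_force: 98.3
```

>>> {"name": "apply_moves", "arguments": {"motion": [{"grip":-0.9,"translation":[-0.08,0,0],"angular":[0,0,0]},{"grip":-0.9,"translation":[-0.04,0,0],"angular":[0,0,0]},{"grip":-0.9,"translation":[0,0,0],"angular":[0,0,0]}]}}

```text
time: 10.7
tool_pos: [537.7, -109.3, 12.4]
tcp_rot: [-0.004, -0.069, 0.998, 0.0]
contact_force: [-9.0, -4.7, 2.5]
grip_width: 19.2
gripper_force: 98.8
```

>>> {"name": "apply_moves", "arguments": {"motion": [{"grip":-0.9,"translation":[-0.05,0,0.03],"angular":[0,0,0]},{"grip":-0.9,"translation":[-0.04,0,0.02],"angular":[0,0,0]},{"grip":-0.9,"translation":[0,0,0],"angular":[0,0,0]}]}}

```text
time: 10.95
tool_pos: [537.7, -109.3, 12.0]
tcp_rot: [-0.006, -0.069, 0.998, 0.0]
contact_force: [-17.9, -5.0, 12.0]
grip_width: 19.3
gripper_force: 100.1
```

Run:
```python
from bench import ctrl,camera
from h import *
p=camera("scene");q=camera("top")
im=np.hstack([grab(p,220,210,130,130,400,400),grab(q,260,100,100,100,400,400)])
cv2.imwrite("pics/c6.png",im);o=ctrl.observe();print(o['tool_pos'],o['contact_force'],o['wrist_torque'])
```

```text
[ 537.67935083 -109.28259769   11.95741664] [-15.5557603   -5.93667489  12.16855013] [-0.92605926  2.2757711  -0.09138361]
```

View pics/c6.png

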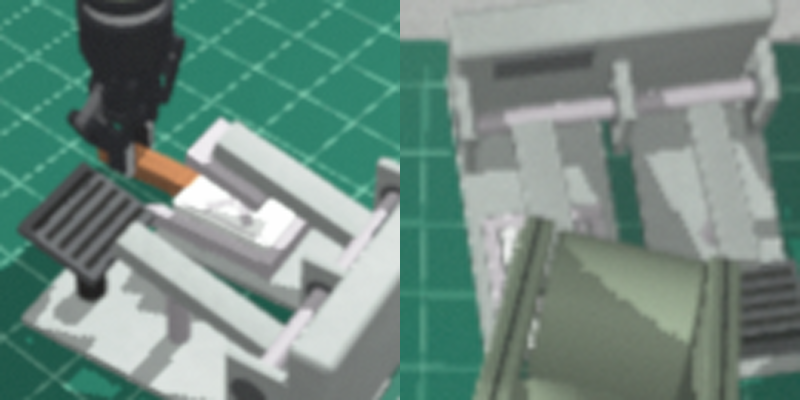

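c6 shows the head at (245,210) between the guide bars and against the stop, with the handle at (150,165) pointing out towards the robot. I release and go to the tread.

>>> {"name": "apply_moves", "arguments": {"motion": [{"grip":-0.5,"translation":[0,0,0],"angular":[0,0,0]},{"grip":0.1,"translation":[0,0,0],"angular":[0,0,0]},{"grip":0.1,"translation":[0,0,0],"angular":[0,0,0]},{"grip":0.1,"translation":[0.05,0,-0.6],"angular":[0,0,0]},{"grip":0.1,"translation":[0.2,0,-1],"angular":[0,0,0]}]}}

```text
time: 11.47
tool_pos: [537.9, -109.1, 50.5]
tcp_rot: [-0.001, -0.069, 0.998, 0.001]
contact_force: [-0.4, -0.2, -0.3]
grip_width: 47.1
gripper_force: 0.0
```

>>> {"name": "apply_moves", "arguments": {"motion": [{"grip":-0.3,"translation":[0.2,0,-1],"angular":[0,0,0]},{"grip":-1,"translation":[0,0,-1],"angular":[0,0,0]},{"grip":-1,"translation":[0,0,-1],"angular":[0,0,0]},{"grip":-1,"translation":[0,0,0],"angular":[0,0,0]}]}}

```text
time: 11.8
tool_pos: [537.2, -110.9, 132.4]
tcp_rot: [0.006, -0.069, 0.998, -0.002]
contact_force: [0.4, -0.0, 0.8]
grip_width: 0.3
gripper_force: 0.0
```

```bash
python3 plan.py 8 607 -230 130 98.1 1 607 -230 105 98.1
```

```text
leg 8 ang [-0.01, 0.02, -0.0]
   [-0.26, -0.64, 0.02]
   [-0.26, -0.64, 0.02]
   [-0.26, -0.64, 0.02]
   [-0.26, -0.64, 0.02]
   [-0.26, -0.64, 0.01]
   [-0.26, -0.64, 0.01]
   [-0.26, -0.64, 0.01]
   [-0.26, -0.64, 0.01]
leg 1 ang [-0.0, 0.0, 0.0]
   [0.0, 0.0, 1.0]
```

>>> {"name": "apply_moves", "arguments": {"motion": [{"grip":-1,"translation":[-0.42,-1,0],"angular":[0,0,0]},{"grip":-1,"translation":[-0.42,-1,0],"angular":[0,0,0]},{"grip":-1,"translation":[-0.42,-1,0],"angular":[0,0,0]},{"grip":-1,"translation":[-0.42,-1,0],"angular":[0,0,0]},{"grip":-1,"translation":[-0.42,-1,0.2],"angular":[0,0,0]}]}}

```text
time: 12.22
tool_pos: [604.0, -228.1, 122.4]
tcp_rot: [0.002, -0.069, 0.998, -0.001]
contact_force: [1.4, 0.2, 0.4]
grip_width: 0.0
gripper_force: 0.0
```

>>> {"name": "apply_moves", "arguments": {"motion": [{"grip":-1,"translation":[0,0,0.4],"angular":[0,0,0]},{"grip":-1,"translation":[0,0,0.3],"angular":[0,0,0]},{"grip":-1,"translation":[0,0,0.2],"angular":[0,0,0]},{"grip":-1,"translation":[0,0,0.2],"angular":[0,0,0]},{"grip":-1,"translation":[0,0,0.2],"angular":[0,0,0]}]}}

```text
time: 12.63
tool_pos: [601.3, -225.8, 89.2]
tcp_rot: [-0.001, -0.069, 0.998, 0.0]
contact_force: [-3.3, 0.4, 5.8]
grip_width: 0.1
gripper_force: 2.4
```

>>> {"name": "apply_moves", "arguments": {"motion": [{"grip":-1,"translation":[0,0,0.1],"angular":[0,0,0]},{"grip":-1,"translation":[0,0,0.1],"angular":[0,0,0]},{"grip":-1,"translation":[0,0,0.1],"angular":[0,0,0]},{"grip":-1,"translation":[0,0,0.1],"angular":[0,0,0]},{"grip":-1,"translation":[0,0,0.1],"angular":[0,0,0]}]}}

```text
time: 13.05
tool_pos: [601.4, -226.3, 78.0]
tcp_rot: [-0.0, -0.069, 0.998, -0.0]
contact_force: [-3.3, 0.5, 7.5]
grip_width: 0.1
gripper_force: 3.3
```

>>> {"name": "apply_moves", "arguments": {"motion": [{"grip":-1,"translation":[0,0,0.1],"angular":[0,0,0]},{"grip":-1,"translation":[0,0,0.1],"angular":[0,0,0]},{"grip":-1,"translation":[0,0,0.1],"angular":[0,0,0]},{"grip":-1,"translation":[0,0,0.1],"angular":[0,0,0]},{"grip":-1,"translation":[0,0,0.1],"angular":[0,0,0]}]}}

```text
time: 13.47
tool_pos: [600.6, -226.4, 65.7]
tcp_rot: [-0.001, -0.069, 0.998, -0.0]
contact_force: [-5.9, -0.8, 9.8]
grip_width: 0.0
gripper_force: 4.3
```

>>> {"name": "apply_moves", "arguments": {"motion": [{"grip":-1,"translation":[0,0,0.1],"angular":[0,0,0]},{"grip":-1,"translation":[0,0,0.1],"angular":[0,0,0]},{"grip":-1,"translation":[0,0,0.1],"angular":[0,0,0]},{"grip":-1,"translation":[0,0,0.1],"angular":[0,0,0]},{"grip":-1,"translation":[0,0,0.1],"angular":[0,0,0]}]}}

```text
time: 13.88
tool_pos: [600.2, -226.5, 53.4]
tcp_rot: [-0.001, -0.069, 0.998, -0.0]
contact_force: [-7.0, 0.7, 10.5]
grip_width: 0.1
gripper_force: 5.4
```

>>> {"name": "apply_moves", "arguments": {"motion": [{"grip":-1,"translation":[0,0,0.08],"angular":[0,0,0]},{"grip":-1,"translation":[0,0,0.08],"angular":[0,0,0]},{"grip":-1,"translation":[0,0,0.08],"angular":[0,0,0]},{"grip":-1,"translation":[0,0,0.08],"angular":[0,0,0]},{"grip":-1,"translation":[0,0,0.05],"angular":[0,0,0]}]}}

```text
time: 14.3
tool_pos: [600.5, -226.4, 44.4]
tcp_rot: [-0.001, -0.069, 0.998, -0.0]
contact_force: [-7.1, 0.3, 12.9]
grip_width: 0.2
gripper_force: 6.2
```

>>> {"name": "apply_moves", "arguments": {"motion": [{"grip":-1,"translation":[0,0,0.05],"angular":[0,0,0]},{"grip":-1,"translation":[0,0,0.05],"angular":[0,0,0]},{"grip":-1,"translation":[0,0,0.05],"angular":[0,0,0]},{"grip":-1,"translation":[0,0,0],"angular":[0,0,0]}]}}

```text
time: 14.63
tool_pos: [600.6, -226.4, 41.2]
tcp_rot: [-0.001, -0.069, 0.998, -0.0]
contact_force: [-6.9, -0.3, 13.7]
grip_width: -0.5
gripper_force: 6.6
```

>>> {"name": "apply_moves", "arguments": {"motion": [{"grip":-1,"translation":[0,0,0.04],"angular":[0,0,0]},{"grip":-1,"translation":[0,0,0.04],"angular":[0,0,0]},{"grip":-1,"translation":[0,0,0],"angular":[0,0,0]}]}}

```text
time: 14.88
tool_pos: [600.7, -226.4, 40.9]
tcp_rot: [-0.001, -0.069, 0.998, -0.0]
contact_force: [-10.8, 2.6, 22.9]
grip_width: 0.1
gripper_force: 11.5
```

>>> {"name": "apply_moves", "arguments": {"motion": [{"grip":-1,"translation":[0,0,0.04],"angular":[0,0,0]},{"grip":-1,"translation":[0,0,0],"angular":[0,0,0]}]}}

```text
time: 15.05
tool_pos: [600.7, -226.4, 40.9]
tcp_rot: [-0.0, -0.069, 0.998, -0.0]
contact_force: [-11.4, 2.7, 27.5]
grip_width: -0.1
gripper_force: 13.8
```

Stop reached: z no longer changes and the force is rising. I hold for about a second, then rise slowly.

>>> {"name": "apply_moves", "arguments": {"motion": [{"grip":-1,"translation":[0,0,0],"angular":[0,0,0]},{"grip":-1,"translation":[0,0,0],"angular":[0,0,0]},{"grip":-1,"translation":[0,0,0],"angular":[0,0,0]},{"grip":-1,"translation":[0,0,0],"angular":[0,0,0]},{"grip":-1,"translation":[0,0,0],"angular":[0,0,0]}]}}

```text
time: 15.47
tool_pos: [600.7, -226.5, 40.9]
tcp_rot: [-0.0, -0.069, 0.998, -0.0]
contact_force: [-11.7, 3.6, 27.0]
grip_width: 0.1
gripper_force: 13.7
```

>>> {"name": "apply_moves", "arguments": {"motion": [{"grip":-1,"translation":[0,0,0],"angular":[0,0,0]},{"grip":-1,"translation":[0,0,0],"angular":[0,0,0]},{"grip":-1,"translation":[0,0,0],"angular":[0,0,0]},{"grip":-1,"translation":[0,0,0],"angular":[0,0,0]},{"grip":-1,"translation":[0,0,0],"angular":[0,0,0]}]}}

```text
time: 15.88
tool_pos: [600.7, -226.4, 40.9]
tcp_rot: [-0.0, -0.069, 0.998, -0.0]
contact_force: [-11.5, 2.9, 27.4]
grip_width: 0.1
gripper_force: 13.7
```

>>> {"name": "apply_moves", "arguments": {"motion": [{"grip":-1,"translation":[0,0,-0.1],"angular":[0,0,0]},{"grip":-1,"translation":[0,0,-0.12],"angular":[0,0,0]},{"grip":-1,"translation":[0,0,-0.12],"angular":[0,0,0]},{"grip":-1,"translation":[0,0,-0.12],"angular":[0,0,0]},{"grip":-1,"translation":[0,0,-0.12],"angular":[0,0,0]}]}}

```text
time: 16.3
tool_pos: [600.3, -226.5, 52.4]
tcp_rot: [-0.001, -0.069, 0.998, -0.0]
contact_force: [-6.5, 0.2, 10.8]
grip_width: -0.1
gripper_force: 5.3
```

>>> {"name": "apply_moves", "arguments": {"motion": [{"grip":-1,"translation":[0,0,-0.12],"angular":[0,0,0]},{"grip":-1,"translation":[0,0,-0.12],"angular":[0,0,0]},{"grip":-1,"translation":[0,0,-0.12],"angular":[0,0,0]},{"grip":-1,"translation":[0,0,-0.12],"angular":[0,0,0]},{"grip":-1,"translation":[0,0,-0.12],"angular":[0,0,0]}]}}

```text
time: 16.72
tool_pos: [600.7, -226.4, 67.0]
tcp_rot: [-0.001, -0.069, 0.998, -0.0]
contact_force: [-4.7, -0.1, 9.9]
grip_width: 0.3
gripper_force: 4.0
```

>>> {"name": "apply_moves", "arguments": {"motion": [{"grip":-1,"translation":[0,0,-0.12],"angular":[0,0,0]},{"grip":-1,"translation":[0,0,-0.12],"angular":[0,0,0]},{"grip":-1,"translation":[0,0,-0.12],"angular":[0,0,0]},{"grip":-1,"translation":[0,0,-0.12],"angular":[0,0,0]},{"grip":-1,"translation":[0,0,-0.12],"angular":[0,0,0]}]}}

```text
time: 17.13
tool_pos: [602.1, -226.3, 82.0]
tcp_rot: [0.001, -0.069, 0.998, -0.0]
contact_force: [-0.9, 1.5, 6.6]
grip_width: -0.2
gripper_force: 2.8
```

>>> {"name": "apply_moves", "arguments": {"motion": [{"grip":-1,"translation":[0,0,-0.12],"angular":[0,0,0]},{"grip":-1,"translation":[0,0,-0.15],"angular":[0,0,0]},{"grip":-1,"translation":[0,0,-0.2],"angular":[0,0,0]},{"grip":-1,"translation":[0,0,-0.3],"angular":[0,0,0]},{"grip":-1,"translation":[0,0,-0.4],"angular":[0,0,0]}]}}

```text
time: 17.55
tool_pos: [601.0, -226.5, 109.2]
tcp_rot: [-0.001, -0.069, 0.998, 0.0]
contact_force: [-0.5, 0.3, -0.1]
grip_width: 0.2
gripper_force: 0.0
```

>>> {"name": "apply_moves", "arguments": {"motion": [{"grip":-1,"translation":[0,0,-0.8],"angular":[0,0,0]},{"grip":-1,"translation":[1,0,-0.8],"angular":[0,0,0]},{"grip":-1,"translation":[1,0,-0.5],"angular":[0,0,0]},{"grip":-1,"translation":[1,0,0],"angular":[0,0,0]},{"grip":-1,"translation":[1,0,0],"angular":[0,0,0]}]}}

```text
time: 17.97
tool_pos: [502.1, -240.9, 163.4]
tcp_rot: [0.001, -0.069, 0.998, -0.001]
contact_force: [-0.7, -0.9, -0.6]
grip_width: -0.3
gripper_force: 0.0
```

>>> {"name": "apply_moves", "arguments": {"motion": [{"grip":-1,"translation":[1,0,0],"angular":[0,0,0]},{"grip":-1,"translation":[1,0,0],"angular":[0,0,0]},{"grip":-1,"translation":[1,0,0],"angular":[0,0,0]},{"grip":-1,"translation":[1,0,0],"angular":[0,0,0]},{"grip":-1,"translation":[0,0,0],"angular":[0,0,0]}]}}

```text
time: 18.38
tool_pos: [399.3, -253.9, 162.1]
tcp_rot: [-0.002, -0.068, 0.998, 0.001]
contact_force: [-0.6, 0.9, 0.9]
grip_width: -0.2
gripper_force: 0.0
```

Run:
```python
from bench import ctrl,camera
from h import *
p=camera("scene");q=camera("top")
im=np.hstack([grab(p,220,210,130,130,400,400),grab(q,260,90,110,110,400,400)])
cv2.imwrite("pics/c7.png",im)
a=np.radians(8.1);R=np.array([[np.cos(a),np.sin(a)],[-np.sin(a),np.cos(a)]])
```

```text
(no output)
```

View pics/c7.png

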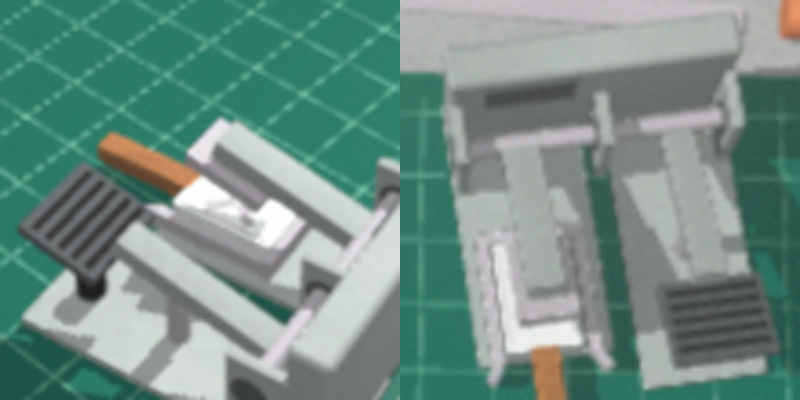

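c7 shows the pedal up and the tread at (720,320). The die lies straight in the nest with its head against the stop at (500,245), and the handle sticks out at (548,370). I hand the job in.

```bash
python3 -c "
from bench import job;print(job.hand_in())"
```

```text
the job is handed in; nothing more can be done
None
```

The square die is lying home in the press nest with its handle towards the robot; I pressed the pedal steadily to its stop, held it for about a second and let it come fully up, then handed the job in at about 18.5 s of the 56 s allowed.

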